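# Sort the stray driver and the stray vial into their trays

## Robot

A 6-joint arm with a two-finger parallel gripper is mounted at the origin on a cart in front of the work surface, level with it; the furniture and walls round the work are solid. World frame = base frame: x ahead of the robot, y to its left, z up, the work surface at z = 0. Lengths are in m, angles in rad, forces in N, time in s.
With the tool pointing down it reaches from about 0.3 to 0.775 m from the base axis. Payload 14.6 kg.
Tool frame: the origin (TCP) lies midway between the tips of the shut fingers; the grasp point (between the pads) lies 19 mm behind it (ctrl.pinch_z is the distance from the TCP to the grasp point, in m); z points along the fingers, y is the line along which they close (so a half turn about z gives the same grasp; the last joint's range is limited). The gripper opens to 94 mm and grips with 3 to 60 N. Pads are 16 mm wide; open, the fingers measure 119 mm over their backs; the gripper's body (75 mm by 177 mm) begins 78 mm behind the grasp point.
Start: joints at [-1.279, 0.3, 1.521, -0, 1.321, -0.067], TCP at [0.193, -0.515, 0.205] pointing down, gripper open.
Joint ranges: [-3.03, 3.03], [-0.79, 2.21], [0.23, 2.52], [-1.04, 4.18], [0, 3.07], [-2.55, 2.55]. Speed limits (rad/s): [2.22, 2.22, 2.57, 3.14, 3.14, 3.14].

## Interface

Orientations are given as [roll, pitch, yaw] about the fixed x, y, z axes, in that order (R = Rz(yaw) Ry(pitch) Rx(roll)).
In Python, from station import ctrl gives the robot as it stands.
- The arm moves only by the tool jog_arm, never from a script. Its argument "motion" is a list of rows, each a list of 7 numbers: the shift along the tool's x, y, z in m, then the turn, a rotation vector about the tool's x, y, z in rad, then the opening, from -1 (shut) to 1 (fully open). In form: [[tx, ty, tz, rx, ry, rz, gripper], ...]. A call has 1 to 5 rows; each row shifts and turns the commanded pose from where the row before left it, along the tool's axes as they then stand; what a row does not reach is not made up. A row lasts 1/10 s, in which the tool goes at most 50 mm and 8.59 degrees, less where a joint would pass 70% of its speed; a pose out of reach is approached as far as the arm can. A call is refused whole if a number of a shift passes 0.05 or a number of a turn 0.15, either way. A call with a gripper value outside its range is refused whole. The fingers move at their own pace and stop on an object; "squeeze" is the grip in N (left out, the last holds). Time passes only in rows, so rows that do not move let the fingers close. It gives the time, the measured TCP pose, the force, the opening and the grip force at its end, in the units of the state.
- ctrl.get_obs(): the state, without advancing time (a new reading comes with each control period).
- ctrl.camera(name): name is "side" or "top"; returns the picture (480x640x3 uint8, red, green, blue); there is no depth.
- ctrl.camera_model(name): a dict with "intrinsics" (3x3 intrinsics, pixels), "rvec" (rotation vector, rad) and "tvec" (3), from world to camera coordinates, as OpenCV has them. Camera axes: x right, y down, z forward; pixel columns grow to the right and rows downward; lengths in m; the calibration is good to about 2 mm. A picture is of the moment at which its call begins. camera_model takes no time and is no camera call.
- ctrl.hand_in(): hands the job in; it is judged then, once.
The state is a dict: "time_s": time; "qpos": joint angles; "joint_vel": joint speeds; "tau": joint torques, N m; "ee_pos": TCP position; "eef_rot": TCP orientation; "force": force on the tool from outside, world axes, zero at the start; "moment": the same for the moment, N m; "grip_width": finger opening in m; "grip_force": force on a finger pad.
Only numpy, scipy, OpenCV 4.12 (cv2) and the standard library are available. Lean on these libraries where they do the work, as an engineer would, in place of code of your own. Each camera call takes 0.05 s, during which the arm holds its last target. There are 200 camera calls.

## Task

Tidy the desk by type: put the yellow-handled precision driver into the blue tool tray, lying flat, and stand the glass vial with the amber contents and blue cap in the grey sample tray. Do not let that vial tip over on the way.

Things in the scene. Friction and masses are not known exactly. Their poses are not given: they have to be found in the camera images.
- yellow_driver: Precision hex driver with a yellow handle, 148 mm long, 34 g, lying loose on the desk among other small objects. Origin: on the underside, halfway along its length. Long axis is y: the handle (13 mm wide, 13 mm high, 72 mm long) runs from y = -0.012 to y = +0.060; the thin steel shaft (3.6 mm across, its centre 7 mm high) from y = -0.012 to y = -0.074. Grip the handle across x, near y = +0.024.
- amber_vial: Clear glass vial with amber contents and a blue screw cap, standing loose on the desk, 22 mm diameter, 53 mm high (cap from 40 to 53 mm, 20 mm diameter), 24 g. Origin: centre of its underside, z up along its axis. It is rigid and can be gripped from any side.
- tool_tray: Blue plastic open tray for tools, 220 x 180 mm outside, 30 mm high, walls and floor 4 mm thick, fixed. Origin: centre of the underside; x along the 220 mm side, y along the 180 mm side, z up. It may be the left or the right tray. The strip y < -0.035 holds a red-handled driver and black tweezers lying along x (up to 13 mm high); the rest (y to +0.086, x within 0.106) is empty.
- sample_tray: Grey plastic open tray for samples, 220 x 180 mm outside, 30 mm high, walls and floor 4 mm thick, fixed. Origin: centre of the underside; x along the 220 mm side, y along the 180 mm side, z up. It may be the left or the right tray. The strip y < -0.035 holds two standing vials (53 mm high; green with a blue cap, clear with a black cap); the rest (y to +0.086, x within 0.106) is empty.
There are look-alikes about, which are no part of the job. Of the things that look like the amber_vial, the smallest one is meant.

How it is judged:
At the end, for the whole second after the job is handed in: Yellow driver in the blue tray: middle within 95 mm (x), 80 mm (y) of its centre and 30 mm above its underside, long axis within 10 degrees of level. Amber vial in the grey tray: within 100 mm (x), 80 mm (y), on the floor (underside up to 12 mm), within 10 degrees of upright. Both at rest (x of yellow_driver in the frame of tool_tray between -0.095 and 0.095 m and y of yellow_driver in the frame of tool_tray between -0.08 and 0.08 m and z of yellow_driver in the frame of tool_tray between -0.002 and 0.03 m and angle between yellow_driver's own y axis and vertical between 1.396 and 1.745 rad and x of amber_vial in the frame of sample_tray between -0.1 and 0.1 m and y of amber_vial in the frame of sample_tray between -0.08 and 0.08 m and z of amber_vial in the frame of sample_tray between -0.002 and 0.012 m and angle between amber_vial's own z axis and vertical below 0.174 rad and linear speed of each of yellow_driver, amber_vial below 0.02 m/s); the robot touches nothing.
It fails at once if the amber vial is tipped over (more than 35 degrees) (angle between amber_vial's own z axis and vertical above 0.61 rad).
It also fails if it takes over 53 s, if anything falls off the work surface, if the arm or the gripper's body presses on something with over 40 N, if the wrist force passes 120 N, or if a joint passes its speed limit or range.

## Working session

There is one attempt and no reset: what is moved stays moved. The work goes in short steps, Python scripts to look and compute and a tool call to move; the robot and the scene stay as the last step left them, time stands still between calls to the robot, and variables do not carry over. Pictures are saved under pics/ and viewed, at most 10 in all, crops included, and the job is handed in when it is done.

Besides the shell and the picture viewer there is one more tool, called after "Call:" as name(argument=value, ...), one argument or row to a line, values as JSON. jog_arm: Moves the arm, as the interface text tells. Its arguments: {"type":"object","properties":{"motion":{"type":"array"},"squeeze":{"type":"number"}},"required":["motion"]}

```bash
mkdir -p pics; ls; cat > h.py <<'E'
import cv2, numpy as np
from station import ctrl
def ray(name,uv):
    m=ctrl.camera_model(name);K=np.array(m["intrinsics"],float);R=cv2.Rodrigues(np.array(m["rvec"],float))[0];t=np.array(m["tvec"],float).ravel()
    d=R.T@np.linalg.inv(K)@np.array([uv[0],uv[1],1.]);return -R.T@t,d
def onz(name,uv,z):
    c,d=ray(name,uv);return c+d*(z-c[2])/d[2]
def proj(name,p):
    m=ctrl.camera_model(name);return cv2.projectPoints(np.array(p,float).reshape(-1,3),np.array(m["rvec"],float),np.array(m["tvec"],float),np.array(m["intrinsics"],float),None)[0].reshape(-1,2)
def snap(name,f):
    im=ctrl.camera(name)[:,:,::-1].copy();cv2.imwrite(f"pics/{f}.png",im);return im
E
python3 - <<'E'
from h import *
for n in("top","side"):
    snap(n,n+"0");c,_=ray(n,(0,0));print(n,c.round(3),[onz(n,u,0).round(3).tolist() for u in((0,0),(639,0),(0,479),(639,479),(320,240))])
print(ctrl.get_obs())
E
```

```text
pics
top [0.361 0.007 0.882] [[0.938, 0.709, 0.0], [1.093, -0.498, 0.0], [0.109, 0.485, 0.0], [0.241, -0.499, 0.0], [0.552, 0.041, 0.0]]
side [ 0.396 -0.713  0.437] [[6.507, -18.958, 0.0], [-12.093, -12.424, 0.0], [0.147, -0.349, 0.0], [0.807, -0.504, 0.0], [0.617, 0.111, 0.0]]
{'time_s': 0.1, 'qpos': array([-1.27858844e+00,  3.00419597e-01,  1.52150520e+00, -2.17205266e-05,
        1.32069918e+00, -6.65857122e-02]), 'joint_vel': array([-0.00119136, -0.00164229, -0.00041342, -0.00037855, -0.00120772,
       -0.00021004]), 'tau': array([ 9.09553764e-04, -5.32650125e+01, -3.53280580e+01,  7.09305773e-02,
        2.34916754e-02, -3.96792359e-05]), 'ee_pos': array([ 0.1930624 , -0.5147556 ,  0.20494668]), 'eef_rot': array([-3.14056222e+00, -4.76277692e-05,  3.58798957e-01]), 'force': array([-0.0649971 , -0.49627507, -0.52454393]), 'moment': array([ 0.01535875, -0.01408276,  0.00257467]), 'grip_force': 0.0, 'grip_width': 0.09361496920990728}
```

View pics/top0.png

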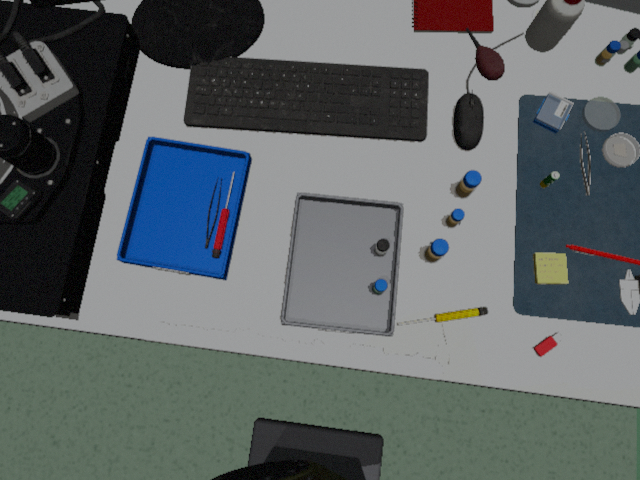

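View pics/side0.png

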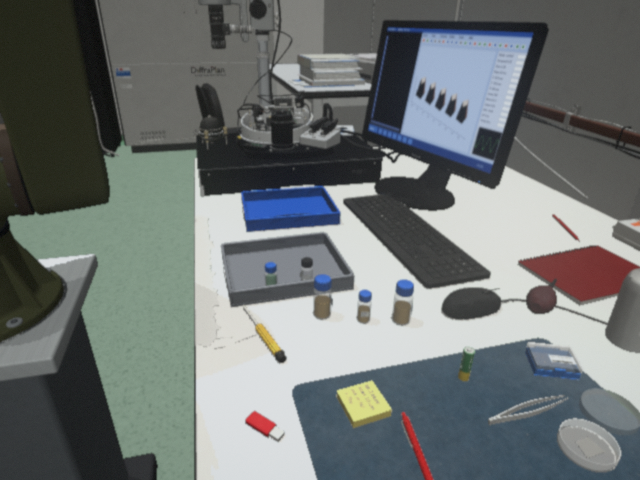

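Top view: the blue tray is on the left at about (185,207) and the grey tray at (343,263). The yellow driver runs from its shaft tip at (398,324) to its handle end at (487,311).
Vial look-alikes in the top view: (468,183) large, (456,217) small, (436,250) large, (608,52) far away, and the green vial with the blue cap at (380,286) in the tray. The smallest amber one is at (456,217) in the top view and (364,306) in the side view. I'll check it in a crop and measure.

```bash
python3 - <<'E'
from h import *
t=cv2.imread("pics/top0.png");s=cv2.imread("pics/side0.png")
a=cv2.resize(t[160:345,385:505],None,fx=3.2,fy=3.2,interpolation=3);b=cv2.resize(s[260:370,230:430],(400,220),interpolation=3)
o=np.zeros((592,790,3),np.uint8);o[:a.shape[0],:a.shape[1]]=a;o[:220,390:790]=b;cv2.imwrite("pics/crop.png",o)
ht=cv2.cvtColor(t,40);hs=cv2.cvtColor(s,40)
def blobs(h,lo,hi,box,mn):
    x0,y0,x1,y1=box;m=cv2.inRange(h[y0:y1,x0:x1],lo,hi)
    n,l,st,c=cv2.connectedComponentsWithStats(m)
    return [(c[i]+[x0,y0],st[i]) for i in range(1,n) if st[i,4]>=mn],m
blue=((100,130,60),(125,255,255))
for nm,h,box in(("top",ht,(415,160,505,280)),("side",hs,(300,260,430,340))):
    for c,st in blobs(h,*blue,box,20)[0]: print(nm,"cap",c.round(1),st.tolist(),onz(nm,c,.05).round(3))
c,m=blobs(ht,(20,120,80),(35,255,255),(400,295,500,335),30)
p=np.argwhere(m)[:,::-1]+[400,295]
w=np.array([onz("top",q,.009)[:2] for q in p]);mu=w.mean(0);u=np.linalg.svd(w-mu,full_matrices=False)[2][0]
e=(w-mu)@u;print("handle",mu,u,np.degrees(np.arctan2(u[1],u[0])),e.min(),e.max(),[onz("top",q,.007).round(3) for q in((398,324),(487,311))])
for nm,cs in(("blue",((152,139),(250,152),(227,277),(119,260))),("grey",((298,194),(403,203),(390,334),(281,324)))):
    w=np.array([onz("top",q,.03)[:2] for q in cs]);print(nm,w.round(3).tolist(),w.mean(0).round(3),[np.linalg.norm(w[i]-w[i-1]).round(3) for i in range(4)])
E
```

```text
top cap [472.5 177.9] [50, 11, 16, 15, 195] [ 0.678 -0.197  0.05 ]
top cap [457.7 214.2] [37, 49, 12, 12, 109] [ 0.613 -0.178  0.05 ]
top cap [439.5 246.6] [16, 79, 17, 17, 212] [ 0.555 -0.153  0.05 ]
side cap [322.3 281.5] [15, 15, 16, 15, 180] [ 0.558 -0.128  0.05 ]
side cap [404.9 284.9] [98, 21, 15, 9, 114] [ 0.685 -0.169  0.05 ]
side cap [365.  293.9] [60, 31, 11, 7, 59] [ 0.613 -0.178  0.05 ]
handle [ 0.45520453 -0.19864334] [ 0.28044816 -0.95986917] -73.71304595410264 -0.03569270874508743 0.03619245538031902 [array([ 0.428, -0.105,  0.007]), array([ 0.468, -0.248,  0.007])]
blue [[0.685, 0.351], [0.683, 0.179], [0.465, 0.182], [0.469, 0.363]] [0.576 0.269] [np.float64(0.216), np.float64(0.172), np.float64(0.219), np.float64(0.181)]
grey [[0.62, 0.087], [0.627, -0.09], [0.409, -0.091], [0.401, 0.083]] [ 0.514 -0.003] [np.float64(0.218), np.float64(0.177), np.float64(0.218), np.float64(0.174)]
```

View pics/crop.png

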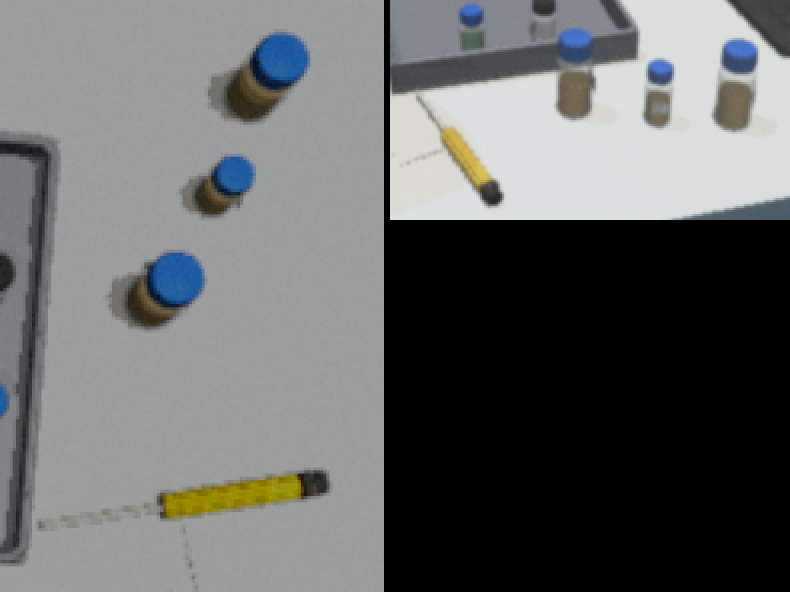

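The close crop shows the middle vial is clearly the smallest (cap 12 px across against 16–17 px), and it has amber contents and a blue cap. It stands at about (0.613, -0.178), with the big vials on either side along (0.94, -0.34), so I'll close the fingers across that line at yaw -0.35. I'll move to above it now.

Call:
jog_arm(
  motion=[
    [0,0,0,0,0,0.142,1],
    [0,0,0,0,0,0.142,1],
    [0,0,0,0,0,0.142,1],
    [0,0,0,0,0,0.142,1],
    [0,0,0,0,0,0.142,1],
  ],
)

```text
time_s: 0.6
ee_pos: [0.1931, -0.5148, 0.2051]
eef_rot: [-3.141, 0.0, -0.357]
force: [-0.1, 0.8, -0.1]
grip_width: 0.0938
grip_force: 0.0
```

Call:
jog_arm(
  motion=[
    [0.023,-0.038,0,0,0,0,1],
    [0.023,-0.038,0,0,0,0,1],
    [0.023,-0.038,0,0,0,0,1],
    [0.023,-0.038,0,0,0,0,1],
    [0.023,-0.038,0,0,0,0,1],
  ],
)

```text
time_s: 1.1
ee_pos: [0.3676, -0.3747, 0.2053]
eef_rot: [-3.141, 0.0, -0.351]
force: [0.2, -0.3, -0.1]
grip_width: 0.0941
grip_force: 0.0
```

Call:
jog_arm(
  motion=[
    [0.023,-0.038,0,0,0,0,1],
    [0.023,-0.038,0,0,0,0,1],
    [0.023,-0.038,0,0,0,0,1],
    [0.023,-0.038,0,0,0,0,1],
    [0.023,-0.038,0,0,0,0,1],
  ],
)

```text
time_s: 1.6
ee_pos: [0.5409, -0.2358, 0.2052]
eef_rot: [-3.142, 0.001, -0.351]
force: [-0.1, -0.2, 0.3]
grip_width: 0.0939
grip_force: 0.0
```

Call:
jog_arm(
  motion=[
    [0.024,-0.04,0,0,0,0,1],
    [0.024,-0.039,0,0,0,0,1],
    [0,0,0.045,0,0,0,1],
    [0,0,0.045,0,0,0,1],
    [0,0,0,0,0,0,1],
  ],
)

```text
time_s: 2.1
ee_pos: [0.6093, -0.1783, 0.1091]
eef_rot: [3.141, 0.011, -0.351]
force: [-0.3, 0.6, -0.3]
grip_width: 0.0936
grip_force: 0.0
```

```bash
python3 - <<'E'
from h import *
a=snap("top","t1");b=snap("side","s1")
o=np.hstack([cv2.resize(a[120:320,370:530],(400,500)),cv2.resize(b[180:380,250:410+0],(400,500))]);cv2.imwrite("pics/c1.png",o);print(ctrl.get_obs()["ee_pos"])
E
```

```text
[ 0.61213463 -0.17978967  0.11629406]
```

View pics/c1.png

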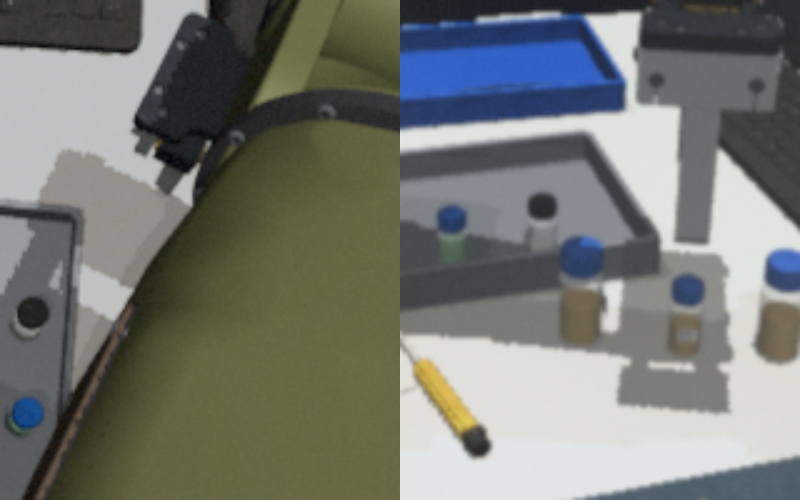

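The side crop shows the fingers directly above the small vial at about (364,305), between the two big ones. The top view is blocked by the arm. I'll descend and grip.

Call:
jog_arm(
  motion=[
    [0,0,0.03,0,0,0,1],
    [0,0,0.03,0,0,0,1],
    [0,0,0.025,0,0,0,1],
    [0,0,0.017,0,0,0,1],
    [0,0,0,0,0,0,1],
  ],
)

```text
time_s: 2.7
ee_pos: [0.612, -0.1798, 0.0134]
eef_rot: [3.142, 0.001, -0.352]
force: [-0.3, 0.1, 0.0]
grip_width: 0.0943
grip_force: 0.0
```

Call:
jog_arm(
  motion=[
    [0,0,0,0,0,0,0],
    [0,0,0,0,0,0,-0.3],
    [0,0,0,0,0,0,-0.4],
    [0,0,0,0,0,0,-0.5],
    [0,0,0,0,0,0,-0.6],
  ],
  squeeze=10,
)

```text
time_s: 3.2
ee_pos: [0.6122, -0.1797, 0.0139]
eef_rot: [-3.142, -0.001, -0.351]
force: [-1.3, 0.1, -0.9]
grip_width: 0.0574
grip_force: 0.0
```

Call:
jog_arm(
  motion=[
    [0,0,0,0,0,0,-1],
    [0,0,0,0,0,0,-1],
    [0,0,0,0,0,0,-1],
    [0,0,0,0,0,0,-1],
    [0,0,0,0,0,0,-1],
  ],
)

```text
time_s: 3.7
ee_pos: [0.6121, -0.1796, 0.0134]
eef_rot: [-3.142, 0.0, -0.351]
force: [0.5, 0.7, 0.5]
grip_width: 0.0217
grip_force: 10.0
```

Call:
jog_arm(
  motion=[
    [0,0,-0.02,0,0,0,-1],
    [0,0,-0.03,0,0,0,-1],
    [0,0,-0.03,0,0,0,-1],
    [0,0,-0.03,0,0,0,-1],
    [0,0,-0.01,0,0,0,-1],
  ],
)

```text
time_s: 4.2
ee_pos: [0.6131, -0.18, 0.1367]
eef_rot: [-3.142, -0.004, -0.351]
force: [-0.5, 0.1, -0.0]
grip_width: 0.0213
grip_force: 10.0
```

Call:
jog_arm(
  motion=[
    [-0.02,-0.02,0,0,0,0,-1],
    [-0.035,-0.035,0,0,0,0,-1],
    [-0.035,-0.035,0,0,0,0,-1],
    [-0.035,-0.035,0,0,0,0,-1],
    [-0.025,-0.025,0,0,0,0,-1],
  ],
)

```text
time_s: 4.7
ee_pos: [0.5211, 0.015, 0.1325]
eef_rot: [3.141, 0.001, -0.35]
force: [0.8, -0.0, 0.9]
grip_width: 0.0217
grip_force: 10.0
```

Call:
jog_arm(
  motion=[
    [-0.014,-0.014,0,0,0,0,-1],
    [0,0,0,0,0,0,-1],
    [0,0,0.02,0,0,0,-1],
    [0,0,0.02,0,0,0,-1],
    [0,0,0,0,0,0,-1],
  ],
)

```text
time_s: 5.2
ee_pos: [0.5133, 0.03, 0.0907]
eef_rot: [3.14, 0.004, -0.352]
force: [-0.6, -0.5, -1.4]
grip_width: 0.0216
grip_force: 10.0
```

```bash
python3 - <<'E'
from h import *
b=snap("side","s2");a=snap("top","t2")
o=np.hstack([cv2.resize(a[120:360,240:460],(400,436)),cv2.resize(b[160:340,200:365],(400,436))]);cv2.imwrite("pics/c2.png",o)
print(ctrl.get_obs()["ee_pos"],ctrl.get_obs()["grip_width"])
E
```

```text
[0.51468631 0.03016949 0.09341534] 0.021536587043521772
```

View pics/c2.png

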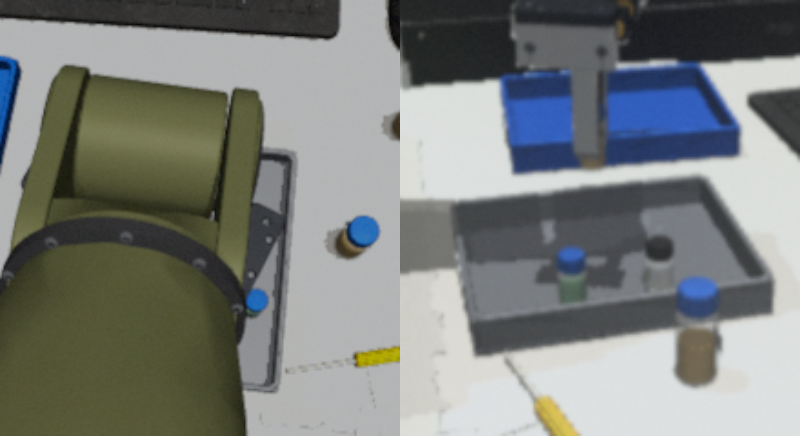

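The side crop shows the vial hanging upright between the fingers above the grey tray, and the right-hand strip is clear of them. I'll lower it to the tray floor.

Call:
jog_arm(
  motion=[
    [0,0,0.025,0,0,0,-1],
    [0,0,0.025,0,0,0,-1],
    [0,0,0.015,0,0,0,-1],
    [0,0,0.007,0,0,0,-1],
    [0,0,0,0,0,0,-1],
  ],
)

```text
time_s: 5.8
ee_pos: [0.5147, 0.0305, 0.0216]
eef_rot: [3.142, 0.0, -0.351]
force: [-0.4, 0.5, 0.3]
grip_width: 0.0217
grip_force: 10.0
```

Call:
jog_arm(
  motion=[
    [0,0,0.002,0,0,0,-1],
    [0,0,0.001,0,0,0,-1],
    [0,0,0,0,0,0,-1],
  ],
)

```text
time_s: 6.1
ee_pos: [0.5148, 0.0308, 0.019]
eef_rot: [-3.141, -0.001, -0.351]
force: [0.6, 0.1, 0.5]
grip_width: 0.0217
grip_force: 10.0
```

Call:
jog_arm(
  motion=[
    [0,0,0.001,0,0,0,-1],
    [0,0,0.001,0,0,0,-1],
    [0,0,0,0,0,0,-1],
  ],
)

```text
time_s: 6.4
ee_pos: [0.5149, 0.0308, 0.0171]
eef_rot: [-3.141, -0.001, -0.351]
force: [-0.8, -0.5, 6.2]
grip_width: 0.0216
grip_force: 10.0
```

That's contact, at 6 N. I'll open slowly to about 45 mm and rise.

Call:
jog_arm(
  motion=[
    [0,0,0,0,0,0,-0.4],
    [0,0,0,0,0,0,-0.2],
    [0,0,0,0,0,0,-0.1],
    [0,0,0,0,0,0,-0.1],
    [0,0,0,0,0,0,-0.1],
  ],
)

```text
time_s: 6.9
ee_pos: [0.5145, 0.0308, 0.0164]
eef_rot: [3.142, 0.0, -0.351]
force: [0.4, 0.5, 0.8]
grip_width: 0.042
grip_force: 0.0
```

Call:
jog_arm(
  motion=[
    [0,0,-0.02,0,0,0,-0.1],
    [0,0,-0.035,0,0,0,-0.1],
    [0,0,-0.045,0,0,0,-0.1],
    [0,0,-0.04,0,0,0,-0.1],
    [0,0,0,0,0,0,-0.1],
  ],
)

```text
time_s: 7.4
ee_pos: [0.5166, 0.0308, 0.1617]
eef_rot: [-3.139, -0.008, -0.351]
force: [0.3, 1.0, -1.0]
grip_width: 0.042
grip_force: 0.0
```

Call:
jog_arm(
  motion=[
    [0.005,0.041,0,0,0,0,0],
    [0.005,0.041,0,0,0,0,0],
    [0.005,0.041,0,0,0,0,0],
    [0.005,0.041,0,0,0,0,0],
    [0.005,0.041,0,0,0,0,0],
  ],
)

```text
time_s: 7.9
ee_pos: [0.4666, -0.1717, 0.1557]
eef_rot: [-3.141, 0.001, -0.351]
force: [0.3, -0.6, 0.2]
grip_width: 0.047
grip_force: 0.0
```

Call:
jog_arm(
  motion=[
    [0.002,0.038,0,0,0,0,0],
    [0,0,0,0,0,-0.146,0],
    [0,0,0,0,0,-0.146,0],
    [0,0,0,0,0,-0.146,0],
    [0,0,0,0,0,-0.146,0],
  ],
)

```text
time_s: 8.4
ee_pos: [0.4559, -0.2067, 0.1555]
eef_rot: [-3.141, 0.001, 0.239]
force: [0.0, 0.3, -0.5]
grip_width: 0.0467
grip_force: 0.0
```

Call:
jog_arm(
  motion=[
    [0,0,0,0,0,-0.146,0],
    [0,0,0,0,0,-0.146,0],
    [0,0,0,0,0,-0.146,0],
    [0,0,0,0,0,-0.146,0],
    [0,0,0,0,0,-0.146,0],
  ],
)

```text
time_s: 8.9
ee_pos: [0.456, -0.2065, 0.1555]
eef_rot: [-3.14, 0.0, 0.969]
force: [-0.3, 0.3, 0.2]
grip_width: 0.0473
grip_force: 0.0
```

Call:
jog_arm(
  motion=[
    [0,0,0,0,0,-0.146,0],
    [0,0,0,0,0,-0.146,0],
    [0,0,0,0,0,-0.146,0],
    [0,0,0,0,0,-0.146,0],
    [0,0,0,0,0,-0.146,0],
  ],
)

```text
time_s: 9.4
ee_pos: [0.456, -0.2065, 0.1555]
eef_rot: [-3.141, -0.001, 1.699]
force: [-0.1, -0.3, -0.0]
grip_width: 0.0468
grip_force: 0.0
```

Call:
jog_arm(
  motion=[
    [0,0,0,0,0,-0.146,0],
    [0,0,0.03,0,0,0,0],
    [0,0,0.03,0,0,0,0],
    [0,0,0.02,0,0,0,0],
    [0,0,0,0,0,0,0],
  ],
)

```text
time_s: 9.9
ee_pos: [0.4547, -0.2058, 0.0735]
eef_rot: [-3.138, -0.004, 1.839]
force: [-0.3, -0.5, 0.5]
grip_width: 0.047
grip_force: 0.0
```

```bash
python3 - <<'E'
from h import *
b=snap("side","s3");a=snap("top","t3")
o=np.hstack([cv2.resize(a[180:360,290:510],(400,327)),cv2.resize(b[200:380,200:400],(390,327))]);cv2.imwrite("pics/c3.png",o)
s=ctrl.get_obs();print(s["ee_pos"],s["eef_rot"],s["qpos"],s["grip_width"])
E
```

```text
[ 0.45623315 -0.20663513  0.0765331 ] [-3.14115920e+00 -4.45214121e-04  1.83881260e+00] [-4.98428356e-01  3.43940966e-01  1.78973835e+00  2.37474809e-05
  1.00853438e+00 -7.66457388e-01] 0.046968761964139995
```

View pics/c3.png

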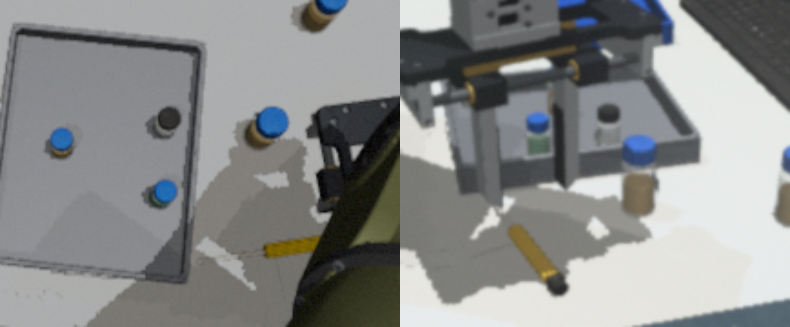

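The vial stands upright in the grey tray (crop (62,140)), and the open fingers straddle the driver handle's line. I'll descend and grip.

Call:
jog_arm(
  motion=[
    [0,0,0.025,0,0,0,0],
    [0,0,0.025,0,0,0,0],
    [0,0,0.015,0,0,0,0],
    [0,0,0.008,0,0,0,0],
    [0,0,0,0,0,0,0],
  ],
)

```text
time_s: 10.5
ee_pos: [0.4564, -0.2067, 0.0036]
eef_rot: [-3.142, -0.0, 1.839]
force: [0.1, -0.8, -0.2]
grip_width: 0.0471
grip_force: 0.0
```

Call:
jog_arm(
  motion=[
    [0,0,0,0,0,0,-0.5],
    [0,0,0,0,0,0,-1],
    [0,0,0,0,0,0,-1],
    [0,0,0,0,0,0,-1],
    [0,0,0,0,0,0,-1],
  ],
  squeeze=20,
)

```text
time_s: 11.0
ee_pos: [0.4564, -0.2067, 0.0038]
eef_rot: [3.141, 0.0, 1.839]
force: [-1.1, 0.7, 2.4]
grip_width: 0.0132
grip_force: 20.0
```

Call:
jog_arm(
  motion=[
    [0,0,-0.01,0,0,0,-1],
    [0,0,-0.03,0,0,0,-1],
    [0,0,-0.03,0,0,0,-1],
    [0,0,-0.04,0,0,0,-1],
    [0,0,-0.03,0,0,0,-1],
  ],
)

```text
time_s: 11.5
ee_pos: [0.4564, -0.2067, 0.1464]
eef_rot: [3.14, 0.001, 1.839]
force: [-0.5, 0.9, 0.3]
grip_width: 0.0129
grip_force: 20.0
```

Call:
jog_arm(
  motion=[
    [0,0,0,0,0,-0.1,-1],
    [0,0,0,0,0,-0.145,-1],
    [0,0,0,0,0,-0.145,-1],
    [0,0,0,0,0,-0.145,-1],
    [0,0,0,0,0,-0.145,-1],
  ],
)

```text
time_s: 12.0
ee_pos: [0.4562, -0.2067, 0.1442]
eef_rot: [3.142, 0.0, 2.525]
force: [0.2, 0.1, -0.5]
grip_width: 0.0131
grip_force: 20.0
```

Call:
jog_arm(
  motion=[
    [0,0,0,0,0,-0.145,-1],
    [0,0,0,0,0,-0.145,-1],
    [0,0,0,0,0,-0.145,-1],
    [0,0,0,0,0,-0.145,-1],
    [0,0,0,0,0,-0.04,-1],
  ],
)

```text
time_s: 12.5
ee_pos: [0.4562, -0.2066, 0.1441]
eef_rot: [-3.141, 0.0, -3.139]
force: [-0.3, -0.0, -0.7]
grip_width: 0.0133
grip_force: 20.0
```

Call:
jog_arm(
  motion=[
    [-0.005,0.02,0,0,0,0,-1],
    [-0.011,0.04,0,0,0,0,-1],
    [-0.011,0.04,0,0,0,0,-1],
    [-0.011,0.04,0,0,0,0,-1],
    [-0.011,0.04,0,0,0,0,-1],
  ],
)

```text
time_s: 13.0
ee_pos: [0.5059, -0.0252, 0.1443]
eef_rot: [-3.142, 0.001, 3.139]
force: [0.0, 0.2, -0.1]
grip_width: 0.0129
grip_force: 20.0
```

Call:
jog_arm(
  motion=[
    [-0.011,0.04,0,0,0,0,-1],
    [-0.011,0.04,0,0,0,0,-1],
    [-0.011,0.04,0,0,0,0,-1],
    [-0.011,0.04,0,0,0,0,-1],
    [-0.011,0.04,0,0,0,0,-1],
  ],
)

```text
time_s: 13.5
ee_pos: [0.5614, 0.1748, 0.1443]
eef_rot: [3.142, 0.0, 3.139]
force: [1.0, -0.5, -0.6]
grip_width: 0.0135
grip_force: 20.0
```

Call:
jog_arm(
  motion=[
    [-0.011,0.04,0,0,0,0,-1],
    [-0.011,0.04,0,0,0,0,-1],
    [-0.01,0.03,0,0,0,0,-1],
    [-0.005,0.02,0,0,0,0,-1],
    [0,0,0,0,0,0,-1],
  ],
)

```text
time_s: 14.0
ee_pos: [0.5984, 0.3051, 0.1435]
eef_rot: [3.141, -0.0, 3.141]
force: [-0.0, -0.2, -0.9]
grip_width: 0.0132
grip_force: 20.0
```

Call:
jog_arm(
  motion=[
    [0,0,0.03,0,0,0,-1],
    [0,0,0.03,0,0,0,-1],
    [0,0,0.02,0,0,0,-1],
    [0,0,0,0,0,0,-1],
  ],
)

```text
time_s: 14.4
ee_pos: [0.5973, 0.3015, 0.061]
eef_rot: [-3.139, -0.004, 3.138]
force: [0.2, -0.7, -0.6]
grip_width: 0.013
grip_force: 20.0
```

```bash
python3 - <<'E'
from h import *
b=snap("side","s4");a=snap("top","t4")
o=np.hstack([cv2.resize(a[110:300,100:320],(400,345)),cv2.resize(b[130:310,200:400],(390,345))]);cv2.imwrite("pics/c4.png",o)
E
```

```text
(no output)
```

View pics/c4.png

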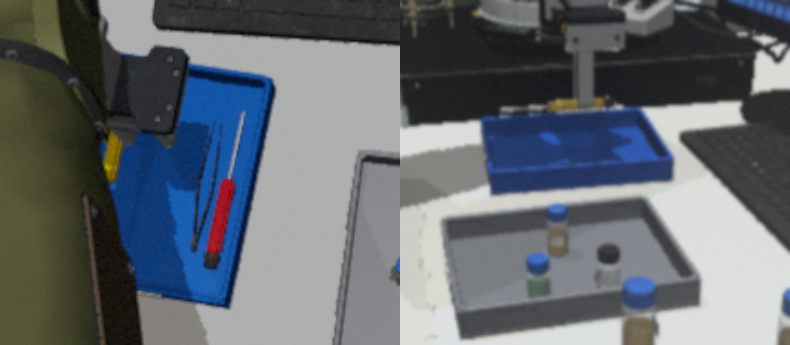

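The driver is held level above the blue tray, clear of the tweezers and walls, and the amber vial is upright in the grey tray. I'll lower the driver.

Call:
jog_arm(
  motion=[
    [0,0,0.02,0,0,0,-1],
    [0,0,0.02,0,0,0,-1],
    [0,0,0.011,0,0,0,-1],
    [0,0,0,0,0,0,-1],
    [0,0,0,0,0,0,-1],
  ],
)

```text
time_s: 15.0
ee_pos: [0.5993, 0.3031, 0.0139]
eef_rot: [3.141, 0.001, 3.139]
force: [0.1, 0.2, 0.5]
grip_width: 0.0129
grip_force: 20.0
```

Call:
jog_arm(
  motion=[
    [0,0,0.002,0,0,0,-1],
    [0,0,0.001,0,0,0,-1],
    [0,0,0,0,0,0,-1],
  ],
)

```text
time_s: 15.3
ee_pos: [0.5988, 0.303, 0.0098]
eef_rot: [3.141, 0.0, 3.139]
force: [0.6, -0.4, -0.0]
grip_width: 0.0132
grip_force: 20.0
```

Call:
jog_arm(
  motion=[
    [0,0,0.001,0,0,0,-1],
    [0,0,0.001,0,0,0,-1],
    [0,0,0,0,0,0,-1],
  ],
)

```text
time_s: 15.6
ee_pos: [0.5988, 0.303, 0.0078]
eef_rot: [3.141, 0.0, 3.139]
force: [-0.3, -0.2, 4.1]
grip_width: 0.0128
grip_force: 20.0
```

Call:
jog_arm(
  motion=[
    [0,0,0,0,0,0,-0.6],
    [0,0,0,0,0,0,-0.4],
    [0,0,0,0,0,0,-0.2],
    [0,0,0,0,0,0,-0.2],
    [0,0,0,0,0,0,-0.2],
  ],
)

```text
time_s: 16.1
ee_pos: [0.5986, 0.303, 0.0074]
eef_rot: [-3.142, -0.0, 3.139]
force: [-0.1, 0.8, 0.6]
grip_width: 0.0376
grip_force: 0.0
```

Call:
jog_arm(
  motion=[
    [0,0,-0.02,0,0,0,-0.2],
    [0,0,-0.04,0,0,0,-0.2],
    [0,0,-0.04,0,0,0,-0.2],
    [0,0,-0.05,0,0,0,-0.2],
    [0,0,-0.04,0,0,0,-0.2],
  ],
)

```text
time_s: 16.6
ee_pos: [0.5987, 0.303, 0.2005]
eef_rot: [3.141, 0.002, 3.139]
force: [-0.4, 1.6, 0.9]
grip_width: 0.0375
grip_force: 0.0
```

Call:
jog_arm(
  motion=[
    [0.03,-0.04,0,0,0,0,-0.2],
    [0.03,-0.04,0,0,0,0,-0.2],
    [0.03,-0.04,0,0,0,0,-0.2],
    [0.03,-0.04,0,0,0,0,-0.2],
    [0.03,-0.04,0,0,0,0,-0.2],
  ],
)

```text
time_s: 17.1
ee_pos: [0.4466, 0.1021, 0.1974]
eef_rot: [-3.142, 0.0, 3.139]
force: [1.0, -0.2, 1.1]
grip_width: 0.0377
grip_force: 0.0
```

Call:
jog_arm(
  motion=[
    [0,-0.04,0,0,0,0,-0.2],
    [0,-0.04,0,0,0,0,-0.2],
    [0,-0.04,0,0,0,0,-0.2],
    [0,0,0,0,0,0,-0.2],
    [0,0,0,0,0,0,-0.2],
  ],
)

```text
time_s: 17.6
ee_pos: [0.4478, -0.017, 0.1976]
eef_rot: [3.141, 0.0, 3.137]
force: [1.2, 0.5, -0.6]
grip_width: 0.0374
grip_force: 0.0
```

```bash
python3 - <<'E'
from h import *
b=snap("side","s5");a=snap("top","t5")
o=np.hstack([cv2.resize(a[110:350,100:420],(400,300)),cv2.resize(b[150:330,200:400],(390,300))]);cv2.imwrite("pics/c5.png",o)
E
```

```text
(no output)
```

View pics/c5.png

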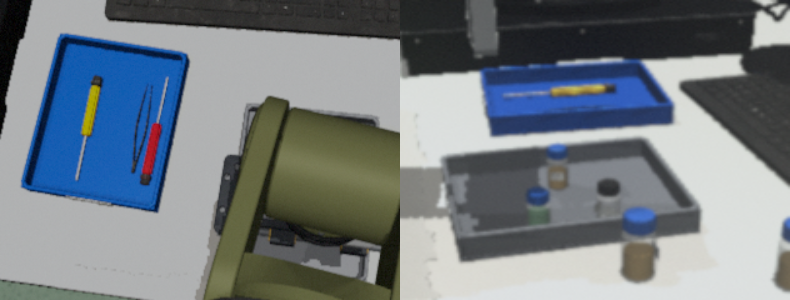

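The yellow driver lies flat in the blue tray (crop (88,125)), the amber vial stands in the grey tray (crop (557,168)), and the arm is clear of both. I'll hand in.

```bash
python3 -c "
from station import ctrl
print(ctrl.hand_in())"
```

```text
the job is handed in; nothing more can be done
None
```

I handed the job in at about 17.7 s: the last pictures show the yellow driver lying flat in the blue tool tray, the small amber vial standing upright in the grey sample tray, and the arm clear of both; no verdict came back.

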